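# Lock the bar-topped anvil onto the test fixture

## Task

Fit the anvil with the straight bar on top onto the fixture base: lower its foot upright to the floor of the round socket with its two ears in the gaps between the two lips, then give it a quarter turn, either way, so that the ears sit squarely under the lips, and let go. Leave the anvil with the round disc on top where it stands.

Things in the scene. Friction and masses are not known exactly. Their poses are not given: they have to be found in the camera images.
- bar_stage: Anvil to fit: aluminium, 75 mm tall, about 0.4 kg. Foot: two flat ears along its +x and -x, 20 wide, 8 thick, flush with the underside, tips 44 mm from the axis. Body: round, 48 mm across, to 45 mm height. Top: straight bar 56 long along x (as the ears), 30 wide along y (grip here), from 45 to 75 mm height, dark line along it. Origin: centre of underside, z up. Half a turn makes no difference.
- dock: Fixture base, fixed, its place and yaw vary: cream plinth 180 (x) by 160 (y) mm, its top at 25 mm; on it a round dark steel section 116 mm across, with an open round socket 104 mm across; rim 67 mm above the table. Two aluminium lips at its +y and -y reach over the socket; the wide gaps between them are at +x and -x. Origin: centre of underside, on the table, z up.
- seat (a point): Centre of the dock's socket floor, 45 mm above the table; axes as the dock's. Lips at +y and -y, each about 55 degrees wide, reach in to 34 mm from the axis, 14 to 22 mm above this floor. Ears drop through the gaps when within about 40 degrees of this x; they then turn freely either way under the lips, 6 mm of height and 8 mm sideways to spare, no detent or stop.
- disc_stage: Anvil to leave alone: loose, same aluminium, foot, ears and round body, 75 mm tall, but topped by a round disc 60 mm across and 10 mm thick on a thin neck. Origin: centre of underside, z up. The two anvils may swap places.

How it is judged:
By the outcome, as a careful person would: the job done as asked, in the order asked, and still so for the second after the job is handed in, with the robot touching nothing.
It also fails if it takes over 45 s, if anything falls off the work surface, if the arm or the gripper's body presses on something with over 40 N, if the wrist force passes 120 N, or if a joint passes its speed limit or range.

## Robot

A 6-joint arm with a two-finger parallel gripper is mounted at the origin on the work surface. World frame = base frame: x ahead of the robot, y to its left, z up, the work surface at z = 0. Lengths are in m, angles in rad, forces in N, time in s.
With the tool pointing down it reaches from about 0.375 to 0.9 m from the base axis. Payload 3.1 kg.
Tool frame: the origin (TCP) lies midway between the tips of the shut fingers; the grasp point (between the pads) lies behind it (manip.tcp_to_grasp is the z of the grasp point in the tool frame, in m); z points along the fingers, y is the line along which they close (so a half turn about z gives the same grasp; the last joint's range is limited). The gripper opens to 87 mm and grips with 3 to 60 N. Pads are 19 mm wide; open, the fingers measure 117 mm over their backs; the gripper's body (75 mm by 190 mm) begins 51 mm behind the grasp point.
Start: joints at [-1.435, 0.527, 1.433, -0, 1.181, -0.178], TCP at [0.194, -0.594, 0.223] pointing down, gripper open.
Joint ranges: [-3.08, 3.08], [-0.75, 2.2], [0.22, 2.44], [-1.43, 4.57], [0, 2.65], [-2.85, 2.85]. Speed limits (rad/s): [2.79, 2.79, 3.14, 3.14, 3.14, 3.14].

## Interface

Orientations are given as a unit quaternion [x, y, z, w].
In Python, from rig import manip, cams gives the robot as it stands.
- The arm moves only by the tool send_rows, never from a script. Its argument "motion" is a list of rows, each an object with "offset": the shift along the tool's x, y, z in mm, a list of three; "twist": the turn about the tool's z in degrees; "hand": the opening, from 0 (shut) to 1 (fully open). In form: [{"offset": [x, y, z], "twist": twist, "hand": hand}, ...]. A call has 1 to 12 rows; each row is the pose to reach, as a shift and turn from the pose commanded when the call began, along the tool's axes at that moment; what a row does not reach only later rows make up. A row lasts 1/12 s, in which the tool goes at most 41.7 mm and 7.16 degrees, less where a joint would pass 70% of its speed; a pose out of reach is approached as far as the arm can. A call with a gripper value outside its range is refused whole. The fingers move at their own pace and stop on an object; "newtons" is the grip in N (left out, the last holds). Time passes only in rows, so rows that repeat a pose let the fingers close. It gives the time, the measured TCP pose, the force, the opening and the grip force at its end, in the units of the state.
- manip.get_obs(): the state, without advancing time (a new reading comes with each control period).
- cams.capture(name): name is "scene" or "top" or "wrist"; returns (picture, depth): 400x640x3 uint8, red, green, blue; 400x640 float32, m along the optical axis (not along the pixel's ray), 0 where there is no reading.
- cams.camera_model(name): a dict with "intrinsics" (3x3 intrinsics, pixels), "dist_coeffs" ([k1, k2, p1, p2, k3] as OpenCV has them; the pictures are not rectified), "R" (3x3) and "t" (3): a world point X has camera coordinates R X + t. Camera axes: x right, y down, z forward; pixel columns grow to the right and rows downward; lengths in m; the calibration is good to about 2 mm. A picture is of the moment at which its call begins: read the wrist's pose just before it. camera_model takes no time and is no camera call; for the wrist camera it gives the pose at the moment of the call.
- manip.finish_job(): hands the job in; it is judged then, once.
Trained networks look in the newest picture that a camera, given by its name, has taken for a name from the list of things; names that differ only in an ending like _2 or _b are one class to them, and where a whole thing is asked for, a point or a joint stands for the part that bears it (a point fixed in the world has none). Each returns a list of dicts, best first, with "p" (0 to 1); they miss things now and then, are a little off and sometimes report something else, mostly with a low value. They report only what shows in the picture. A call takes as long as a camera call.
- cams.spot_in(query, camera): "box" ([left, top, right, bottom] in pixels, round what is visible of it).
- cams.place_of(query, camera): "location" ([column, row] in pixels: a listed point, or the origin of a listed thing).
The state is a dict: "time": time; "qpos": joint angles; "joint_velocities": joint speeds; "effort": joint torques, N m; "tool_pos": TCP position; "tcp_rot": TCP orientation; "ft_force": force on the tool from outside, world axes, zero at the start; "wrist_torque": the same for the moment, N m; "finger_gap": opening from 0.0 (shut) to 1.0 (fully open); "gripper_force": force on a finger pad.
Only numpy, scipy, OpenCV 4.12 (cv2) and the standard library are available. Lean on these libraries where they do the work, as an engineer would, in place of code of your own. Each camera call takes 0.05 s, during which the arm holds its last target. There are 200 camera calls.

## Working session

There is one attempt and no reset: what is moved stays moved. The work goes in short steps, Python scripts to look and compute and a tool call to move; the robot and the scene stay as the last step left them, time stands still between calls to the robot, and variables do not carry over. Pictures are saved under pics/ and viewed, at most 10 in all, crops included, and the job is handed in when it is done.

Besides the shell and the picture viewer there is one more tool, called after "Request:" as name([rows], argument=value, ...), one row to a line, values as JSON. send_rows: Moves the arm, as the interface text tells. Its arguments: {"type":"object","properties":{"motion":{"type":"array"},"newtons":{"type":"number"}},"required":["motion"]}

```bash
mkdir -p pics; cat > h.py <<'E'
import numpy as np, cv2
from rig import manip, cams
from scipy.spatial.transform import Rotation as Ro
def cap(n,save=None):
    m=cams.camera_model(n); p,d=cams.capture(n)
    if save: cv2.imwrite('pics/'+save,p[:,:,::-1])
    return m,p,d
def ray(m,px):
    K=np.array(m['intrinsics'],float);D=np.array(m['dist_coeffs'],float)
    n=cv2.undistortPoints(np.array(px,float).reshape(-1,1,2),K,D).reshape(-1,2)
    R=np.array(m['R']);t=np.array(m['t'])
    return -R.T@t, np.c_[n,np.ones(len(n))]@R
def atz(m,px,z):
    c,v=ray(m,px); return c+v*((z-c[2])/v[:,2])[:,None]
def cloud(m,d):
    ys,xs=np.nonzero(d>0); c,v=ray(m,np.c_[xs,ys]); return c+v*d[ys,xs][:,None],xs,ys
E
python3 - <<'E'
from h import *
print(manip.tcp_to_grasp, manip.get_obs())
for n in ['scene','top']:
    m,p,d=cap(n,n+'.png')
    print(n,-np.array(m['R']).T@m['t'],np.array(m['R'])[2])
    for q,z in [('bar_stage',0),('dock',0),('seat',.045),('disc_stage',0)]:
        for r in cams.place_of(q,n)[:2]: print(q,r,atz(m,[r['location']],z).round(4))
        print([ (r['box'],round(r['p'],2)) for r in cams.spot_in(q,n)[:2]])
a=np.hstack
E
```

```text
-0.0187 {'time': 0.0, 'qpos': array([-1.43451201e+00,  5.28467457e-01,  1.43388346e+00,  1.01087188e-05,
        1.18137787e+00, -1.78507097e-01]), 'joint_velocities': array([-8.77895530e-04, -8.01795263e-04,  1.12357719e-06, -1.54722107e-03,
        1.06999626e-03,  1.77871230e-03]), 'effort': array([-2.86182032e-03, -4.40048003e+01, -1.76588827e+01,  6.34000800e-02,
        5.84216136e-02, -1.52176181e-04]), 'tool_pos': array([ 0.19343885, -0.59355718,  0.22157682]), 'tcp_rot': array([ 9.87638585e-01,  1.56744651e-01,  2.72195718e-05, -1.06773139e-03]), 'ft_force': array([ 0.27743456, -0.34515696, -0.39312241]), 'wrist_torque': array([-0.03579347, -0.03942313,  0.01018121]), 'gripper_force': 0.0, 'finger_gap': 1.0012735861628914}
scene [0.76946097 0.40995532 0.54275903] [-0.33922407 -0.61001996 -0.71610243]
bar_stage {'location': [311.2, 349.1], 'p': 0.61} [[0.6693 0.2042 0.    ]]
[([281.1, 314.4, 345.0, 366.7], 0.74)]
dock {'location': [295.2, 189.1], 'p': 0.61} [[ 0.5378 -0.0995  0.    ]]
[([238.4, 145.6, 356.2, 235.1], 0.71)]
[([239.6, 144.1, 359.7, 232.1], 0.8)]
disc_stage {'location': [447.1, 286.7], 'p': 0.58} [[0.4296 0.2248 0.    ]]
[([433.0, 245.5, 480.7, 311.3], 0.62)]
top [0.49557885 0.01954337 0.79033979] [ 0.05814805 -0.01957515 -0.99811603]
bar_stage {'location': [210.6, 126.3], 'p': 0.9} [[0.6732 0.204  0.    ]]
[([183.0, 101.0, 228.4, 150.2], 0.8)]
dock {'location': [374.5, 196.8], 'p': 0.81} [[ 0.5363 -0.0935  0.    ]]
[([326.5, 143.7, 429.1, 250.5], 0.57)]
seat {'location': [379.5, 196.4], 'p': 0.73} [[ 0.5345 -0.0958  0.045 ]]
[([327.3, 142.3, 430.6, 252.4], 0.65)]
disc_stage {'location': [201.7, 262.2], 'p': 0.69} [[0.4253 0.2225 0.    ]]
[([171.4, 244.4, 218.7, 284.5], 0.58)]
```

View pics/top.png

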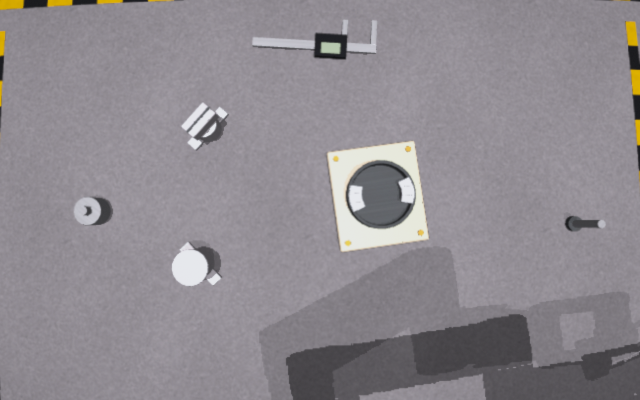

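View pics/scene.png

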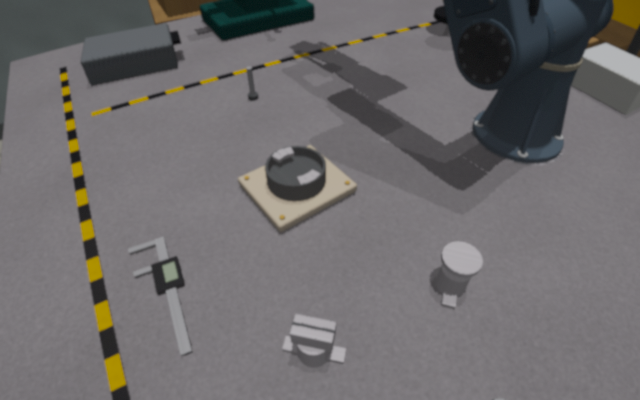

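```bash
cat >> h.py <<'E'
def rect(P):
    c,s,a=cv2.minAreaRect((P[:,:2]*1000).astype(np.float32)); return np.round(c,1),np.round(s,1),round(a,1)
def tool():
    o=manip.get_obs(); R=Ro.from_quat(o['tcp_rot']).as_matrix(); return np.array(o['tool_pos']),R
def report(target,yaw_y=None):
    # offset in tool mm to world target; twist to align tool y axis with world angle yaw_y (deg, mod 180)
    p,R=tool(); print('tcp',p.round(4),'offset',(R.T@(np.array(target)-p)*1000).round(1))
    if yaw_y is not None:
        a=np.degrees(np.arctan2(R[1,1],R[0,1])); tw=-(yaw_y-a) # tool z down
        tw=(tw+90)%180-90; print('tool y angle',round(a,1),'twist',round(tw,1),'q6',round(manip.get_obs()['qpos'][5],3))
E
python3 - <<'E'
from h import *
m,p,d=cap('top')
P,xs,ys=cloud(m,d)
print('table',np.median(P[(xs>450)&(xs<550)&(ys>100)&(ys<160),2]))
s=(np.hypot(P[:,0]-.672,P[:,1]-.204)<.06)
print('bar top',rect(P[s&(P[:,2]>.065)]),'all',rect(P[s&(P[:,2]>.004)]))
print('ears',rect(P[s&(P[:,2]>.004)&(P[:,2]<.015)]))
s=(np.hypot(P[:,0]-.535,P[:,1]+.095)<.16)
print('plinth',rect(P[s&(P[:,2]>.018)]),'rim',rect(P[s&(P[:,2]>.06)]))
s=(xs>560)&(xs<615)&(ys>210)&(ys<235); print('post h',P[s,2].max())
print(atz(m,[[328,152],[414,142],[428,240],[341,251]],.025).round(4))
report([.67,.204,.2],135-90)
print(manip.get_obs()['time'])
E
```

```text
table 0.0009432587797892356
bar top (array([668.9, 208.1]), array([30.2, 57.2]), 47.5) all (array([671.7, 209.6]), array([103.2,  90.8]), 44.7)
ears (array([671.7, 209.6]), array([103.2,  90.8]), 44.7)
plinth (array([537.1, -95.5]), array([180.4, 161.6]), 6.6) rim (array([537.6, -95.3]), array([114.9, 114.2]), 88.6)
post h 0.09103230142860996
[[ 0.6165 -0.0098  0.025 ]
 [ 0.6315 -0.1642  0.025 ]
 [ 0.4563 -0.1827  0.025 ]
 [ 0.4413 -0.0281  0.025 ]]
tcp [ 0.1935 -0.5943  0.2226] offset [ 700.2 -611.5   22.5]
tool y angle -72.0 twist 63.0 q6 -0.178
0.95
```

Request:
send_rows([
  {"offset":[15,-13,0],"twist":-3,"hand":1},
  {"offset":[40,-35,2],"twist":-8,"hand":1},
  {"offset":[70,-62,3],"twist":-13,"hand":1},
  {"offset":[100,-88,4],"twist":-18,"hand":1},
  {"offset":[130,-114,5],"twist":-23,"hand":1},
  {"offset":[160,-141,6],"twist":-28,"hand":1},
  {"offset":[190,-167,7],"twist":-33,"hand":1},
  {"offset":[220,-194,8],"twist":-38,"hand":1},
  {"offset":[250,-220,9],"twist":-43,"hand":1},
  {"offset":[280,-246,10],"twist":-48,"hand":1},
  {"offset":[310,-273,11],"twist":-53,"hand":1},
  {"offset":[340,-299,12],"twist":-58,"hand":1},
])

```text
time: 1.95
tool_pos: [0.425, -0.2029, 0.2108]
tcp_rot: [0.787, 0.617, 0.0, 0.0]
ft_force: [0.8, -1.1, -0.4]
finger_gap: 1.002
gripper_force: 0.0
```

```bash
python3 - <<'E'
from h import *
report([.669,.208,.2],47.5)
E
```

```text
tcp [ 0.425  -0.2029  0.2108] offset [457.1 139.5  10.8]
tool y angle -13.7 twist -61.2 q6 -0.444
```

Request:
send_rows([
  {"offset":[38,12,1],"twist":-5,"hand":1},
  {"offset":[76,24,2],"twist":-10,"hand":1},
  {"offset":[115,36,3],"twist":-15,"hand":1},
  {"offset":[153,47,4],"twist":-20,"hand":1},
  {"offset":[191,58,5],"twist":-26,"hand":1},
  {"offset":[230,70,6],"twist":-31,"hand":1},
  {"offset":[268,82,7],"twist":-36,"hand":1},
  {"offset":[306,93,8],"twist":-41,"hand":1},
  {"offset":[345,105,9],"twist":-46,"hand":1},
  {"offset":[383,117,10],"twist":-51,"hand":1},
  {"offset":[420,128,11],"twist":-56,"hand":1},
  {"offset":[457,139,11],"twist":-61,"hand":1},
])

```text
time: 2.95
tool_pos: [0.67, 0.2073, 0.1993]
tcp_rot: [0.364, 0.931, -0.0, -0.0]
ft_force: [0.4, -1.1, 0.3]
finger_gap: 1.0
gripper_force: 0.0
```

```bash
python3 - <<'E'
from h import *
m,p,d=cap('wrist','w1.png')
P,xs,ys=cloud(m,d)
s=(np.hypot(P[:,0]-.669,P[:,1]-.208)<.06)
print('bar top',rect(P[s&(P[:,2]>.068)&(P[:,2]<.08)]),'z',np.median(P[s&(P[:,2]>.068)&(P[:,2]<.08),2]))
report([.669,.208,.049],47.5)
E
```

```text
bar top (array([668.7, 208.1]), array([30. , 56.5]), 47.6) z 0.07413239177587871
tcp [0.6738 0.2143 0.1994] offset [ -0.5  -9.3 150.3]
tool y angle 47.7 twist 0.2 q6 -0.686
```

View pics/w1.png

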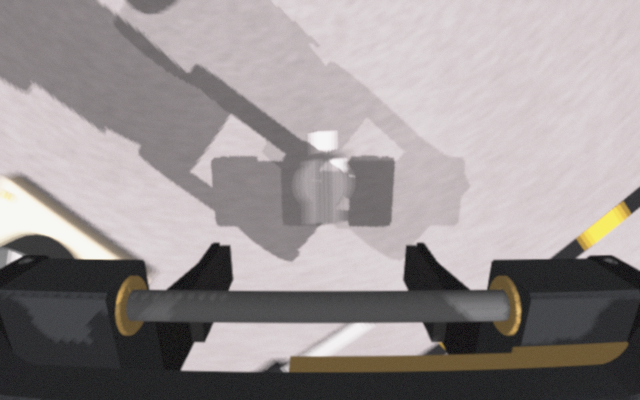

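Request:
send_rows([
  {"offset":[0,-5,15],"twist":0,"hand":1},
  {"offset":[0,-9,40],"twist":0,"hand":1},
  {"offset":[0,-9,60],"twist":0,"hand":1},
  {"offset":[0,-9,80],"twist":0,"hand":1},
  {"offset":[0,-9,90],"twist":0,"hand":1},
  {"offset":[0,-9,90],"twist":0,"hand":1},
  {"offset":[0,-9,90],"twist":0,"hand":1},
])

```text
time: 3.58
tool_pos: [0.6633, 0.1986, 0.1094]
tcp_rot: [0.366, 0.93, -0.0, -0.0]
ft_force: [0.7, 0.3, 0.4]
finger_gap: 1.001
gripper_force: 0.0
```

```bash
python3 - <<'E'
from h import *
report([.6687,.2081,.049],47.6)
E
```

```text
tcp [0.6633 0.1986 0.1094] offset [ 2.5 10.7 60.4]
tool y angle 47.0 twist -0.6 q6 -0.691
```

Request:
send_rows([
  {"offset":[2.5,10.7,3],"twist":-0.6,"hand":1},
  {"offset":[2.5,10.7,10],"twist":-0.6,"hand":1},
  {"offset":[2.5,10.7,25],"twist":-0.6,"hand":1},
  {"offset":[2.5,10.7,40],"twist":-0.6,"hand":1},
  {"offset":[2.5,10.7,52],"twist":-0.6,"hand":1},
  {"offset":[2.5,10.7,59],"twist":-0.6,"hand":1},
  {"offset":[2.5,10.7,60],"twist":-0.6,"hand":1},
  {"offset":[2.5,10.7,60],"twist":-0.6,"hand":1},
  {"offset":[2.5,10.7,60],"twist":-0.6,"hand":1},
])

```text
time: 4.33
tool_pos: [0.6694, 0.2084, 0.0502]
tcp_rot: [0.361, 0.932, 0.0, 0.001]
ft_force: [-0.1, 0.9, 0.6]
finger_gap: 1.0
gripper_force: 0.0
```

```bash
python3 - <<'E'
from h import *
report([.6687,.2081,.049],47.6)
E
```

```text
tcp [0.6694 0.2084 0.0502] offset [ 0.4 -0.7  1.2]
tool y angle 47.6 twist 0.0 q6 -0.689
```

Well aligned; close.

Request:
send_rows([
  {"offset":[0,-0.7,0.8],"twist":0,"hand":0.6},
  {"offset":[0,-0.7,0.8],"twist":0,"hand":0.45},
  {"offset":[0,-0.7,0.8],"twist":0,"hand":0.3},
  {"offset":[0,-0.7,0.8],"twist":0,"hand":0.1},
  {"offset":[0,-0.7,0.8],"twist":0,"hand":0},
  {"offset":[0,-0.7,0.8],"twist":0,"hand":0},
  {"offset":[0,-0.7,0.8],"twist":0,"hand":0},
  {"offset":[0,-0.7,0.8],"twist":0,"hand":0},
  {"offset":[0,-0.7,0.8],"twist":0,"hand":0},
  {"offset":[0,-0.7,0.8],"twist":0,"hand":0},
], newtons=40)

```text
time: 5.17
tool_pos: [0.6685, 0.2078, 0.0487]
tcp_rot: [0.361, 0.932, 0.0, 0.0]
ft_force: [-0.1, 0.7, -1.9]
finger_gap: 0.336
gripper_force: 40.0
```

```bash
python3 - <<'E'
from h import *
report([.5373,-.0954,.18],96.3)
E
```

```text
tcp [0.6685 0.2078 0.0487] offset [-107.5 -312.4 -131.4]
tool y angle 47.6 twist -48.7 q6 -0.689
```

Request:
send_rows([
  {"offset":[0,0,-8],"twist":0,"hand":0},
  {"offset":[0,0,-25],"twist":0,"hand":0},
  {"offset":[0,0,-50],"twist":0,"hand":0},
  {"offset":[-3,-8,-80],"twist":0,"hand":0},
  {"offset":[-10,-29,-105],"twist":-3,"hand":0},
  {"offset":[-20,-58,-122],"twist":-8,"hand":0},
  {"offset":[-31,-90,-130],"twist":-13,"hand":0},
  {"offset":[-42,-122,-131],"twist":-18,"hand":0},
  {"offset":[-53,-154,-131],"twist":-23,"hand":0},
  {"offset":[-64,-186,-131],"twist":-28,"hand":0},
  {"offset":[-75,-218,-131],"twist":-33,"hand":0},
  {"offset":[-85,-247,-131],"twist":-38,"hand":0},
])

```text
time: 6.17
tool_pos: [0.563, -0.0335, 0.1798]
tcp_rot: [0.036, 0.999, -0.0, -0.001]
ft_force: [0.3, -1.5, -3.7]
finger_gap: 0.343
gripper_force: 40.0
```

```bash
python3 - <<'E'
from h import *
report([.5373,-.0954,.18],96.3)
E
```

```text
tcp [ 0.563  -0.0335  0.1798] offset [ 21.1 -63.6  -0.1]
tool y angle 85.9 twist -10.4 q6 -1.756
```

Request:
send_rows([
  {"offset":[8,-25,0],"twist":-4,"hand":0},
  {"offset":[15,-45,0],"twist":-8,"hand":0},
  {"offset":[20,-58,0],"twist":-10.4,"hand":0},
  {"offset":[21,-63.5,0],"twist":-10.4,"hand":0},
  {"offset":[21,-63.5,0],"twist":-10.4,"hand":0},
  {"offset":[21,-63.5,0],"twist":-10.4,"hand":0},
])

```text
time: 6.67
tool_pos: [0.539, -0.0934, 0.1798]
tcp_rot: [-0.052, 0.999, 0.0, 0.0]
ft_force: [0.8, 0.7, -2.8]
finger_gap: 0.338
gripper_force: 40.0
```

```bash
python3 - <<'E'
from h import *
m,p,d=cap('wrist','w2.png')
m2,p2,d2=cap('top')
P,xs,ys=cloud(m2,d2)
s=(np.hypot(P[:,0]-.537,P[:,1]+.0954)<.16)
print('plinth',rect(P[s&(P[:,2]>.018)&(P[:,2]<.032)]))
m3,p3,d3=cap('scene')
a=p[:,:,::-1]; b=cv2.resize(p3[100:280,150:450,::-1],(640,384)); cv2.imwrite('pics/c2.png',cv2.resize(np.vstack([a,b]),None,fx=.75,fy=.75))
report([.5373,-.0954,.18],96.3); o=manip.get_obs();print(o['qpos'],o['time'])
E
```

```text
plinth (array([537.4, -94.9]), array([180. , 161.3]), 6.8)
tcp [ 0.5392 -0.0927  0.1797] offset [ 2.1 -2.5 -0.3]
tool y angle 96.1 twist -0.2 q6 -2.052
[-3.74792732e-01  4.79567437e-01  1.67346365e+00  4.15382713e-04
  9.88731123e-01 -2.05207863e+00] 6.8167
```

View pics/c2.png

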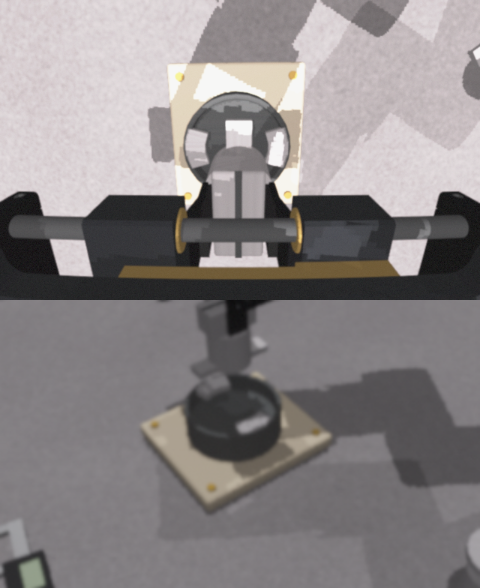

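Request:
send_rows([
  {"offset":[2,-2.3,5],"twist":-0.4,"hand":0},
  {"offset":[2,-2.3,15],"twist":-0.4,"hand":0},
  {"offset":[2,-2.3,28],"twist":-0.4,"hand":0},
  {"offset":[2,-2.3,42],"twist":-0.4,"hand":0},
  {"offset":[2,-2.3,55],"twist":-0.4,"hand":0},
  {"offset":[2,-2.3,66],"twist":-0.4,"hand":0},
  {"offset":[2,-2.3,75],"twist":-0.4,"hand":0},
  {"offset":[2,-2.3,80],"twist":-0.4,"hand":0},
  {"offset":[2,-2.3,82],"twist":-0.4,"hand":0},
  {"offset":[2,-2.3,82],"twist":-0.4,"hand":0},
  {"offset":[2,-2.3,82],"twist":-0.4,"hand":0},
])

```text
time: 7.73
tool_pos: [0.5375, -0.0964, 0.098]
tcp_rot: [-0.056, 0.998, -0.0, 0.0]
ft_force: [-0.4, 0.5, -3.0]
finger_gap: 0.34
gripper_force: 40.0
```

```bash
python3 - <<'E'
from h import *
report([.5373,-.0952,.0937],96.5)
E
```

```text
tcp [ 0.5375 -0.0964  0.098 ] offset [0.1 1.2 4.3]
tool y angle 96.4 twist -0.1 q6 -2.065
```

No contact yet; ease down to the floor.

Request:
send_rows([
  {"offset":[0,1,1.5],"twist":0,"hand":0},
  {"offset":[0,1,2.5],"twist":0,"hand":0},
  {"offset":[0,1,3.5],"twist":0,"hand":0},
  {"offset":[0,1,4.3],"twist":0,"hand":0},
  {"offset":[0,1,4.3],"twist":0,"hand":0},
  {"offset":[0,1,4.3],"twist":0,"hand":0},
])

```text
time: 8.23
tool_pos: [0.5372, -0.0953, 0.0937]
tcp_rot: [-0.056, 0.998, -0.0, 0.0]
ft_force: [-0.6, -0.6, -1.4]
finger_gap: 0.347
gripper_force: 40.0
```

Request:
send_rows([
  {"offset":[0,0,0.5],"twist":0,"hand":0},
  {"offset":[0,0,1],"twist":0,"hand":0},
  {"offset":[0,0,1],"twist":0,"hand":0},
])

```text
time: 8.48
tool_pos: [0.5372, -0.0953, 0.0936]
tcp_rot: [-0.056, 0.998, -0.0, 0.0]
ft_force: [-1.3, 1.8, 5.8]
finger_gap: 0.342
gripper_force: 40.0
```

Request:
send_rows([
  {"offset":[0,0,-1.3],"twist":0,"hand":0},
  {"offset":[0,0,-1.3],"twist":2,"hand":0},
  {"offset":[0,0,-1.3],"twist":6,"hand":0},
  {"offset":[0,0,-1.3],"twist":11,"hand":0},
  {"offset":[0,0,-1.3],"twist":16,"hand":0},
  {"offset":[0,0,-1.3],"twist":21,"hand":0},
  {"offset":[0,0,-1.3],"twist":26,"hand":0},
  {"offset":[0,0,-1.3],"twist":31,"hand":0},
  {"offset":[0,0,-1.3],"twist":36,"hand":0},
  {"offset":[0,0,-1.3],"twist":40,"hand":0},
  {"offset":[0,0,-1.3],"twist":42,"hand":0},
  {"offset":[0,0,-1.3],"twist":42,"hand":0},
])

```text
time: 9.48
tool_pos: [0.5374, -0.0956, 0.0937]
tcp_rot: [0.306, 0.952, -0.0, 0.0]
ft_force: [0.5, -0.4, -1.0]
finger_gap: 0.341
gripper_force: 40.0
```

```bash
python3 - <<'E'
from h import *
report([.5373,-.0952,.0937],6.6)
E
```

```text
tcp [ 0.5374 -0.0956  0.0937] offset [ 0.3  0.3 -0. ]
tool y angle 54.4 twist 47.8 q6 -1.33
```

Request:
send_rows([
  {"offset":[0,0,0],"twist":3,"hand":0},
  {"offset":[0,0,0],"twist":8,"hand":0},
  {"offset":[0,0,0],"twist":13,"hand":0},
  {"offset":[0,0,0],"twist":18,"hand":0},
  {"offset":[0,0,0],"twist":23,"hand":0},
  {"offset":[0,0,0],"twist":28,"hand":0},
  {"offset":[0,0,0],"twist":33,"hand":0},
  {"offset":[0,0,0],"twist":38,"hand":0},
  {"offset":[0,0,0],"twist":43,"hand":0},
  {"offset":[0,0,0],"twist":47,"hand":0},
  {"offset":[0,0,0],"twist":48,"hand":0},
  {"offset":[0,0,0],"twist":48,"hand":0},
])

```text
time: 10.48
tool_pos: [0.5371, -0.0955, 0.0937]
tcp_rot: [0.666, 0.746, -0.0, 0.0]
ft_force: [0.4, -0.5, -2.4]
finger_gap: 0.343
gripper_force: 40.0
```

```bash
python3 - <<'E'
from h import *
m,p,d=cap('wrist','w3.png')
report([.5373,-.0952,.0937],6.6)
E
```

```text
tcp [ 0.5371 -0.0954  0.0937] offset [ 0.2  0.2 -0. ]
tool y angle 6.5 twist -0.1 q6 -0.495
```

View pics/w3.png

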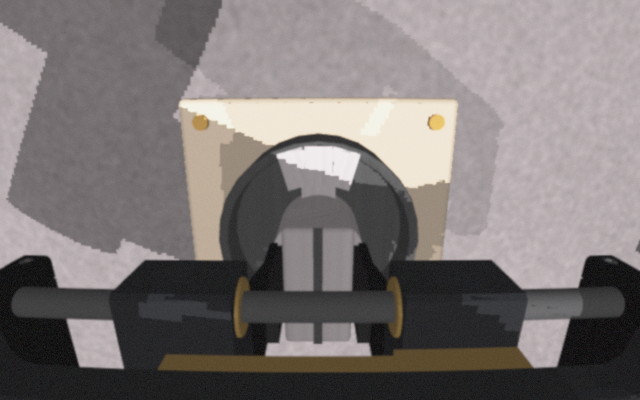

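The lip (318,165) sits centred over the ear, and the bar's line (318,285) is square to the plinth edge. I'll settle it on the floor and release.

Request:
send_rows([
  {"offset":[0,0,0.4],"twist":0,"hand":0},
  {"offset":[0,0,0.4],"twist":0,"hand":0},
  {"offset":[0,0,0.4],"twist":0,"hand":0.5},
  {"offset":[0,0,0.4],"twist":0,"hand":0.7},
  {"offset":[0,0,0.4],"twist":0,"hand":0.8},
  {"offset":[0,0,0.4],"twist":0,"hand":0.8},
  {"offset":[0,0,0.4],"twist":0,"hand":0.8},
  {"offset":[0,0,0.4],"twist":0,"hand":0.8},
])

```text
time: 11.2
tool_pos: [0.537, -0.0952, 0.0933]
tcp_rot: [0.666, 0.746, 0.0, -0.0]
ft_force: [-0.3, 1.1, 0.3]
finger_gap: 0.713
gripper_force: 0.0
```

Request:
send_rows([
  {"offset":[0,0,-5],"twist":0,"hand":0.8},
  {"offset":[0,0,-15],"twist":0,"hand":0.8},
  {"offset":[0,0,-35],"twist":0,"hand":0.8},
  {"offset":[0,0,-60],"twist":0,"hand":0.8},
  {"offset":[0,0,-90],"twist":0,"hand":0.8},
  {"offset":[0,0,-115],"twist":0,"hand":0.8},
  {"offset":[0,0,-130],"twist":0,"hand":0.8},
  {"offset":[0,0,-130],"twist":0,"hand":0.8},
  {"offset":[0,0,-130],"twist":0,"hand":0.8},
])

```text
time: 11.95
tool_pos: [0.5375, -0.0954, 0.2248]
tcp_rot: [0.666, 0.746, 0.001, 0.001]
ft_force: [0.6, 0.4, -0.3]
finger_gap: 0.8
gripper_force: 0.0
```

```bash
python3 - <<'E'
from h import *
m,p,d=cap('wrist','w4.png')
P,xs,ys=cloud(m,d)
s=(np.hypot(P[:,0]-.537,P[:,1]+.0954)<.06)&(P[:,2]>.105)&(P[:,2]<.13)
print(rect(P[s]),np.median(P[s,2]),P[s,2].std())
s=(np.hypot(P[:,0]-.537,P[:,1]+.0954)<.16)&(P[:,2]>.018)&(P[:,2]<.032)
print('plinth',rect(P[s]))
print(manip.get_obs()['tool_pos'],manip.get_obs()['time'])
E
```

```text
(array([537.4, -95.2]), array([30. , 56.7]), 6.3) 0.11916540900885125 0.001981324731577498
plinth (array([537.7, -95.7]), array([180.6, 159.8]), 6.4)
[ 0.53661116 -0.09513278  0.22349485] 12.0
```

View pics/w4.png

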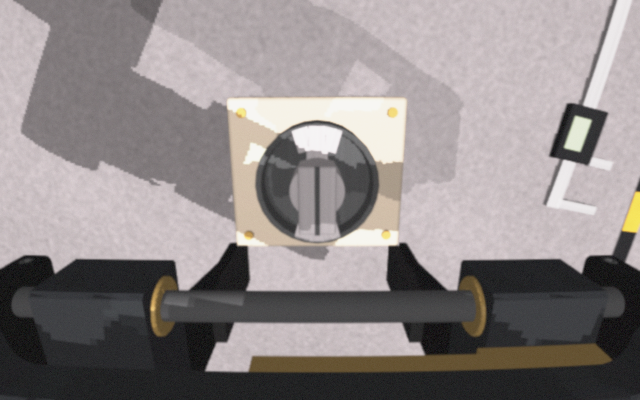

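The anvil stands in the socket at (318,200), with its bar square under the lips. It is centred within 1 mm, at the right yaw (6.3° against 6.4° for the plinth) and the right height (119 mm).

```bash
python3 -c "
from rig import manip
print(manip.finish_job())"
```

```text
the job is handed in; nothing more can be done
None
```

The bar anvil is on the socket floor, turned a quarter so its ears sit squarely under the lips, and released; I never went near the disc anvil, and the job was handed in at about 12 s.

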